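# Hold the file block ready over the ultrasonic bath

### The job

The small steel block of root canal files on the spinning turntable is next for the ultrasonic bath, but the bath is not ready yet. Lift the block off the turntable, carry it over the things standing in between, and finish while still holding it still and upright over the middle of the open bath, its sides square to the bath's and its underside about 2 cm above the rim. Neither the block nor the gripper may touch the bath or its lid, the things in between stay where they are, and the pot and the jar stay standing on the turntable.

Things in the scene. Friction and masses are not known exactly. Their poses are not given: they have to be found in the camera images.
- block_center (a point): The file block to be picked, the only one here: a plain grey steel block 37 x 38 mm and 34 mm high with vertical sides, loose, about 85 g, with thin file handles standing out of its top to 59 mm above its underside (these never obstruct fingers at the sides). The point is the middle of the steel body, 17 mm above its underside; x and y are square to the side faces, z up. It stands upright near the edge of the turntable.
- turntable_top (a point): Turntable: a flat white disc 160 mm across with a dark rubber top, which spins freely about its vertical axis at the slightest push. The point is the centre of its upper surface, 26.5 mm above the worktop; the foot is fixed. The block, the pot and the jar stand on it, each about 47 mm from the axis. Turntable and bath may change places, left and right.
- panel_edge (a point): Foot of the front edge of the fixed upright cabinet panel behind the work, 20 mm thick, full height, running straight back to the wall: keep the arm clear of it. Left of it hangs a wall cabinet: its front 45 mm nearer the robot than this point, from 0.13 m left of it onward, underside 0.6 m above the worktop.
- bath_mouth (a point): Ultrasonic bath: white tub fixed to the worktop, 157 mm (its x) by 166 mm (its y) with rounded corners, rim 110 mm above the worktop, opening about 105 x 125 mm, with a blue-rimmed wire basket inside. The point is the centre of the opening at rim height; x points to the back of the bath, where the lid stands open, y along its width, z up.
- bath_lid (a joint): The clear lid of the bath, hinged at the back edge, 75 mm behind the bath's middle and 111 mm up: 0 shut, 1.83 rad fully open. It starts open (about 1.75) and leans back past the vertical, its top about 240 mm above the worktop.
- cement_pot: White pot with a green lid on the turntable, 47 mm across, 40 mm high; origin at the centre of its underside, z up.
- brown_jar: Brown jar with a black lid on the turntable, 44 mm across, 52 mm high; origin at the centre of its underside, z up.
- caddy: Open orange instrument caddy standing loose between turntable and bath, 70 mm (its x) by 109 mm (its y), 90 mm high; origin at the centre of its underside.
- amber_bottle: Amber bottle with a white cap standing loose between turntable and bath, 42 mm across, 85 mm high; origin at the centre of its underside, z up.
- dropper: Small white dropper bottle with a blue cap standing loose behind the amber bottle, 29 mm across, 62 mm high; origin at the centre of its underside, z up.
Mind the look-alikes: they are no part of the job. What is shaped like the cement_pot but red is not meant.

How it is judged:
On the way:
1. the block is held clear of the turntable (z of block_center in the frame of turntable_top above 0.045 m and contact force between file_block and the fingers above 1 N), for 0.2 s.
At the end, for the whole second after the job is handed in: Block held still and upright (7 deg) in the fingers only, within 14 mm of the opening's middle, square to the bath within 8 deg, underside 7 to 35 mm above the rim; lid open; pot and jar upright on the turntable; caddy, amber bottle and dropper bottle within 15 mm of where they stood (horizontal distance between block_center and bath_mouth below 0.014 m and z of block_center in the frame of bath_mouth between 0.024 and 0.052 m and angle between block_center's own z axis and vertical below 0.13 rad and (angle between the x axis of block_center and the x axis of bath_mouth, either way round below 0.14 rad or angle between the x axis of block_center and the y axis of bath_mouth, either way round below 0.14 rad) and contact force between file_block and the fingers above 1 N and contact force between file_block and bath below 0.1 N and linear speed of file_block below 0.02 m/s and value of joint bath_lid above 1.6 rad and angle between each of cement_pot, brown_jar's own z axis and vertical below 0.1 rad and z of each of cement_pot, brown_jar in the frame of turntable_top above -0.005 m and horizontal distance between each of cement_pot, brown_jar and turntable_top below 0.075 m and distance of each of caddy, amber_bottle, dropper from where it was at the start of the episode below 0.015 m); the arm keeps its last pose, push and grip.
It fails at once if the block or the robot touches the bath or its lid (contact force between any of file_block, the arm, the fingers and bath above 0.5 N).
It fails at once if a thing standing in between is pushed 2 cm away or tipped over (distance of any of caddy, amber_bottle, dropper from where it was at the start of the episode above 0.02 m or angle between any of caddy, amber_bottle, dropper's own z axis and vertical above 0.4 rad).
It fails at once if the pot or the jar on the turntable is tipped over (angle between any of cement_pot, brown_jar's own z axis and vertical above 0.5 rad).
It also fails if it takes over 45 s, if anything falls off the work surface, if the arm or the gripper's body presses on something with over 40 N, if the wrist force passes 120 N, or if a joint passes its speed limit or range.

### The arm

A 6-joint arm with a two-finger parallel gripper is mounted at the origin on a cart in front of the work surface, level with it; the furniture and walls round the work are solid. World frame = base frame: x ahead of the robot, y to its left, z up, the work surface at z = 0. Lengths are in m, angles in rad, forces in N, time in s.
With the tool pointing down it reaches from about 0.35 to 0.775 m from the base axis. Payload 7.3 kg.
Tool frame: the origin (TCP) lies between the finger pads; the fingertips stand robot.tcp_to_tips ahead of it and the grasp point (between the pads) lies 2 mm behind it (robot.tcp_to_tips is the distance from the TCP to the fingertips, in m); y points along the fingers, x is the direction in which the jaws open and shut, and the axes are right-handed (so a half turn about y gives the same grasp; the last joint's range is limited). The gripper opens to 92 mm and grips with 3 to 60 N. Pads are 19 mm wide; open, the fingers measure 130 mm over their backs; the gripper's body (75 mm by 190 mm) begins 47 mm behind the grasp point.
Start: joints at [1.04, 0.342, 1.524, -0, 1.275, -0.146], TCP at [0.197, 0.487, 0.244] pointing down, gripper open.
Joint ranges: [-2.53, 2.53], [-0.77, 2.02], [0.04, 2.7], [-1, 4.14], [0.28, 2.66], [-3.11, 3.11]. Speed limits (rad/s): [2.57, 2.57, 3.14, 3.14, 3.14, 3.14].

### API

Orientations are given as [roll, pitch, yaw] about the fixed x, y, z axes, in that order (R = Rz(yaw) Ry(pitch) Rx(roll)).
In Python, from cell import status, read_camera, get_calibration, robot gives the robot as it stands.
- The arm moves only by the shell command python3 -m creep 'ROWS' [FORCE]. ROWS is JSON, a list of rows, each an object of numbers: "dx", "dy", "dz": the shift along the tool's x, y, z in m; "rx", "ry", "rz": the turn, a rotation vector about the tool's x, y, z in rad; "gripper": the opening, from 0 (shut) to 1 (fully open). A call has 1 to 20 rows; each row is the pose to reach, as a shift and turn from the pose commanded when the call began, along the tool's axes at that moment; what a row does not reach only later rows make up. A row lasts 1/8 s, in which the tool goes at most 62.5 mm and 10.7 degrees, less where a joint would pass 70% of its speed; a pose out of reach is approached as far as the arm can. A call with a gripper value outside its range is refused whole. The fingers move at their own pace and stop on an object; FORCE is the grip in N (left out, the last holds). Time passes only in rows, so rows that repeat a pose let the fingers close. It gives the time, the measured TCP pose, the force and the opening at its end, in the units of the state.
- status.observe(): the state, without advancing time (a new reading comes with each control period).
- read_camera(name): name is "scene" or "top" or "wrist"; returns (picture, depth): 400x640x3 uint8, red, green, blue; 400x640 float32, m along the optical axis (not along the pixel's ray), 0 where there is no reading.
- get_calibration(name): a dict with "fx", "fy", "cx", "cy" (pixels), "xyz" and "rotation" of the camera in the world; the wrist camera has in their place "mount" (4x4, takes a point from camera to tool coordinates, whose origin is the TCP and whose axes are the tool frame's). Camera axes: x right, y down, z forward; pixel columns grow to the right and rows downward; lengths in m; the calibration is good to about 2 mm. A picture is of the moment at which its call begins: read the wrist's pose just before it. get_calibration takes no time and is no camera call.
- robot.hand_in(): hands the job in, once; it reports no verdict.
The state is a dict: "time": time; "qpos": joint angles; "qvel": joint speeds; "joint_efforts": joint torques, N m; "tool_pos": TCP position; "tool_rot": TCP orientation; "contact_force": force on the tool from outside, world axes, zero at the start; "torque": the same for the moment, N m; "opening": finger opening in m.
Only numpy, scipy, OpenCV 4.12 (cv2) and the standard library are available. Lean on these libraries where they do the work, as an engineer would, in place of code of your own. Each camera call takes 0.05 s, during which the arm holds its last target.

## Working session

There is one attempt and no reset: what is moved stays moved. The work goes in short steps, Python scripts to look and compute and a shell command to move; the robot and the scene stay as the last step left them, time stands still between calls to the robot, and variables do not carry over. Pictures are saved under pics/ and viewed, and the job is handed in when it is done.

```bash
ls; mkdir -p pics; cat > h.py <<'E'
import numpy as np, cv2
from cell import status, read_camera, get_calibration, robot
from scipy.spatial.transform import Rotation as R
def world(name,u,v,d,c=None,T=None):
    c=c or get_calibration(name)
    p=np.array([(u-c['cx'])/c['fx']*d,(v-c['cy'])/c['fy']*d,d*np.ones_like(np.asarray(d,float))])
    return p
def toworld(name,p):
    c=get_calibration(name)
    return np.array(c['rotation'])@p+np.array(c['xyz']).reshape(3,*([1]*(p.ndim-1)))
E
python3 - <<'E'
from h import *
s=status.observe();print(s, robot.tcp_to_tips)
for n in ['scene','top']:
    p,d=read_camera(n);np.savez(f'{n}0.npz',p=p,d=d)
    cv2.imwrite(f'pics/{n}0.png',p[:,:,::-1]);print(n,get_calibration(n))
print(get_calibration('wrist'))
E
```

```text
pics
{'time': 0.0, 'qpos': array([ 1.03998660e+00,  3.42738413e-01,  1.52501809e+00, -2.25045166e-05,
        1.27537433e+00, -1.46031450e-01]), 'qvel': array([-0.00015676, -0.0002695 , -0.00153949, -0.00089914, -0.00131526,
       -0.00048965]), 'joint_efforts': array([-2.85926275e-03, -4.31247926e+01, -2.44216686e+01,  7.15565588e-02,
        5.60635119e-02, -8.05977766e-05]), 'tool_pos': array([0.1968693 , 0.48628532, 0.24303642]), 'tool_rot': array([-1.57059379e+00,  1.52493420e-03,  1.18602478e+00]), 'contact_force': array([ 0.577322  ,  0.75559171, -0.07962983]), 'torque': array([ 0.01119684, -0.00182778,  0.007772  ]), 'opening': 0.0919538381566874} 0.017
scene {'fx': 410.64197373185283, 'fy': 410.64197373185283, 'cx': 317.39183236325204, 'cy': 197.3703010868611, 'xyz': array([ 0.03742825, -0.34623694,  0.69441951]), 'rotation': array([-2.3448618 ,  0.01504368, -1.0541411 ])}
top {'fx': 482.58528943856686, 'fy': 482.58528943856686, 'cx': 326.37512243921185, 'cy': 197.22078881596389, 'xyz': array([ 0.414487  , -0.01974675,  1.25707395]), 'rotation': array([-3.00810693e+00,  2.17242419e-04, -1.60103287e+00])}
{'fx': 328.46776743190827, 'fy': 328.46776743190827, 'cx': 316.5604705953123, 'cy': 196.31461019150802, 'mount': array([[ 9.99999876e-01,  3.86279840e-04, -3.12757750e-04,
         2.86857214e-04],
       [ 4.06785453e-04, -2.74526250e-01,  9.61579520e-01,
        -1.40544365e-01],
       [ 2.85578571e-04, -9.61579528e-01, -2.74526373e-01,
         7.35811911e-02],
       [ 0.00000000e+00,  0.00000000e+00,  0.00000000e+00,
         1.00000000e+00]])}
```

View pics/scene0.png

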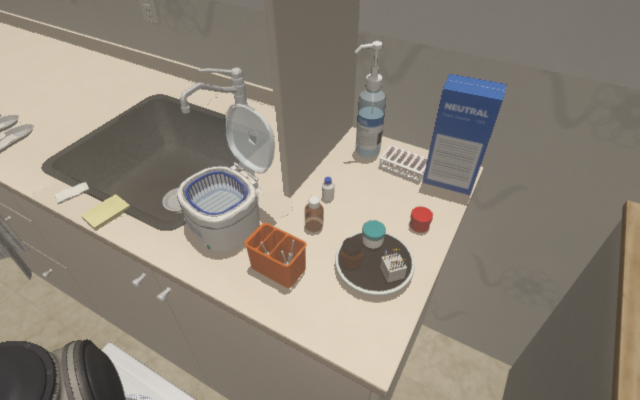

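View pics/top0.png

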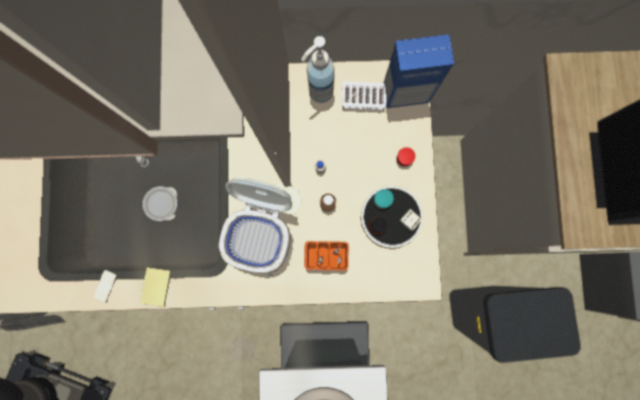

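```bash
cat > h.py <<'E'
import numpy as np, cv2
from cell import status, read_camera, get_calibration, robot
from scipy.spatial.transform import Rotation as R
def cloud(name,d,pose=None):
    c=get_calibration(name); v,u=np.mgrid[0:400,0:640]
    p=np.stack([(u-c['cx'])/c['fx']*d,(v-c['cy'])/c['fy']*d,d],-1)
    if name=='wrist':
        M=c['mount']; p=p@M[:3,:3].T+M[:3,3]
        return p@R.from_euler('xyz',pose[1]).as_matrix().T+pose[0]
    return p@R.from_euler('xyz',c['rotation']).as_matrix().T+c['xyz']
E
python3 - <<'E'
from h import *
for n,b in [('scene',(150,90,450,320)),('top',(215,140,445,300))]:
    z=np.load(n+'0.npz');p,d=z['p'],z['d'];x0,y0,x1,y1=b
    s=min(800/(x1-x0),600/(y1-y0))
    cv2.imwrite(f'pics/{n}0c.png',cv2.resize(p[y0:y1,x0:x1,::-1],None,fx=s,fy=s,interpolation=cv2.INTER_CUBIC));print(s)
z=np.load('top0.npz');c=cloud('top',z['d'])
for nm,u,v in [('block',410,218),('table',410,240),('table2',390,205),('pot',384,198),('jar',379,227),('amb',328,203),('drop',320,166),('cad',326,257),('bath',254,265),('bathin',254,240),('panel',288,183),('worktop',340,280)]: print(nm,c[v,u].round(3))
h=cv2.cvtColor(z['p'],cv2.COLOR_RGB2HSV); print(z['p'][218,410],z['p'][240,410])
E
```

```text
2.608695652173913
3.4782608695652173
block [ 0.517 -0.231  0.059]
table [ 0.464 -0.234  0.022]
table2 [ 0.55  -0.182  0.064]
pot [ 0.568 -0.167  0.068]
jar [ 0.495 -0.15   0.082]
amb [ 0.558 -0.028  0.084]
drop [ 0.655 -0.011  0.058]
cad [ 0.427 -0.019  0.002]
bath [0.413 0.151 0.109]
bathin [0.473 0.156 0.07 ]
panel [0.614 0.071 0.063]
worktop [ 0.368 -0.053 -0.004]
[224 222 211] [206 207 197]
```

View pics/scene0c.png

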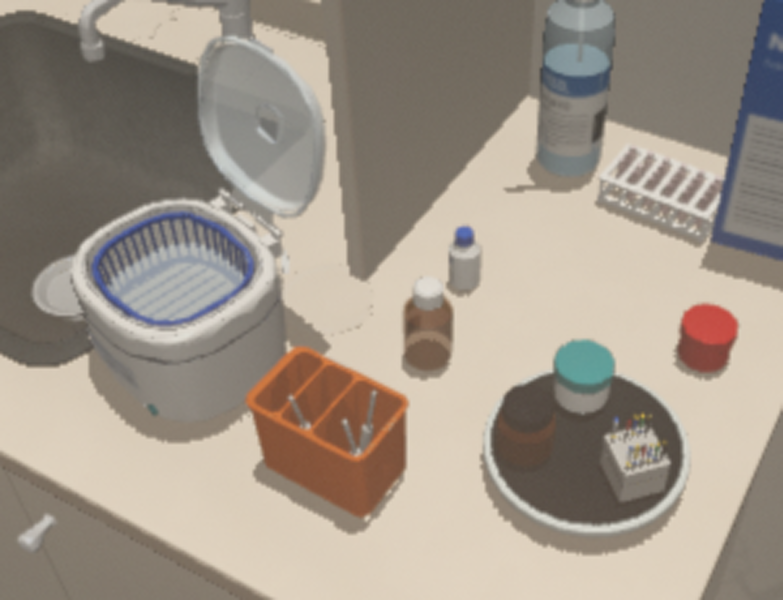

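View pics/top0c.png

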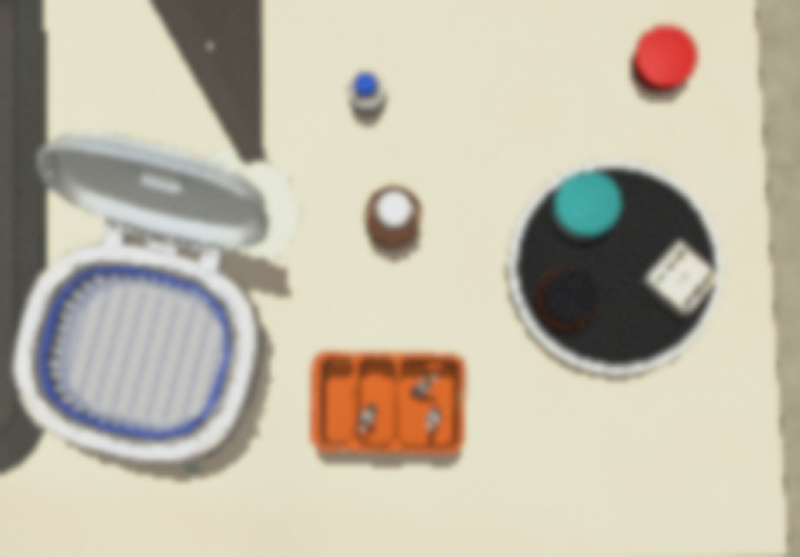

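```bash
python3 - <<'E'
from h import *
P=[]
for n in ['top','scene']:
    z=np.load(n+'0.npz');c=cloud(n,z['d']);hsv=cv2.cvtColor(z['p'],cv2.COLOR_RGB2HSV)
    reg=(abs(c[...,0]-.47)<.14)&(abs(c[...,1]-.155)<.14)
    zz=c[reg][:,2]; hist=np.histogram(zz,bins=np.arange(-.01,.26,.01));print(n,hist[0])
    rim=reg&(abs(c[...,2]-.108)<.007)
    q=c[rim]; 
    r=cv2.minAreaRect((q[:,:2]*1000).astype(np.float32));print('outer',r)
    H=cv2.convexHull((q[:,:2]*1000).astype(np.float32))[:,0]
    print(q[:,:2].min(0),q[:,:2].max(0))
    blue=reg&(hsv[...,0]>105)&(hsv[...,0]<130)&(hsv[...,1]>90)
    qb=c[blue];print('blue z',np.percentile(qb[:,2],[5,50,95]).round(3))
    ok=abs(qb[:,2]-np.median(qb[:,2]))<.02
    print('blue',cv2.minAreaRect((qb[ok][:,:2]*1000).astype(np.float32)))
    lid=reg&(c[...,2]>.13);ql=c[lid];print('lid',ql.min(0).round(3),ql.max(0).round(3))
    # lid lateral direction
    A=ql[abs(ql[:,2]-.18)<.02][:,:2];
    if len(A)>10: pc=np.linalg.svd(A-A.mean(0),full_matrices=False)[2][0];print('lid dir',np.degrees(np.arctan2(pc[1],pc[0])),A.mean(0))
    for nm,(lo,hi),m in [('teal',(80,95),100),('orange',(5,14),180)]:
        mm=(hsv[...,0]>=lo)&(hsv[...,0]<=hi)&(hsv[...,1]>m); qq=c[mm&(c[...,2]>.03)&(c[...,2]<.12)]; print(nm,np.median(qq,0).round(3),cv2.minAreaRect((qq[:,:2]*1000).astype(np.float32)))
    # disc
    reg=(abs(c[...,0]-.53)<.12)&(abs(c[...,1]+.19)<.12)&(c[...,2]>.018)&(c[...,2]<.032)
    print('disc',cv2.minEnclosingCircle((c[reg][:,:2]*1000).astype(np.float32)))
    reg=(abs(c[...,0]-.52)<.05)&(abs(c[...,1]+.235)<.04)&(c[...,2]>.045)&(c[...,2]<.1)&(hsv[...,2]>150)&(hsv[...,1]<60)
    q=c[reg];print('block',q.mean(0),cv2.minAreaRect((q[:,:2]*1000).astype(np.float32)),np.percentile(q[:,2],[5,50,95]))
E
```

```text
top [3293 2363   16   14   10    3   21 1160  785   97  161 1537  128   76
  223  124  125  112  127   94   84   87   31   27   83  208]
outer ((474.7426452636719, 151.04281616210938), (162.56423950195312, 153.01025390625), 74.63256072998047)
[0.39537698 0.06984433] [0.55752432 0.23512441]
blue z [0.099 0.104 0.108]
blue ((470.92327880859375, 154.42739868164062), (126.76810455322266, 110.52263641357422), 76.5507583618164)
lid [0.535 0.053 0.13 ] [0.61  0.295 0.944]
lid dir 75.26311313764103 [0.57237799 0.12978265]
teal [ 0.568 -0.167  0.065] ((566.8555297851562, -166.84156799316406), (43.33910369873047, 46.06108093261719), 11.879528999328613)
orange [ 0.434 -0.007  0.074] ((430.5908508300781, -19.59476089477539), (99.01175689697266, 61.36164093017578), 87.94772338867188)
disc ((525.6743774414062, -190.46090698242188), 79.74361419677734)
block [ 0.5129595  -0.23230664  0.06139807] ((512.7533569335938, -233.25692749023438), (37.800846099853516, 36.469276428222656), 46.913856506347656) [0.0549219  0.0600618  0.07869718]
scene [1550 4165  158  198  216  269  329  551 1395  492  430 1698  185   63
  264  198  211  205  231  228  203  219  216  202  164   98]
outer ((474.7242431640625, 150.83834838867188), (161.65472412109375, 154.0922088623047), 74.28596496582031)
[0.39373789 0.07020801] [0.55915962 0.23473781]
blue z [0.103 0.106 0.107]
blue ((470.5938720703125, 154.967041015625), (126.72099304199219, 110.94770050048828), 76.50614166259766)
lid [0.536 0.054 0.13 ] [0.597 0.2   0.26 ]
lid dir 75.18533997982567 [0.57271524 0.13096148]
teal [ 0.558 -0.174  0.066] ((560.4244995117188, -172.47427368164062), (11.953046798706055, 27.707887649536133), 55.933380126953125)
orange [nan nan nan] ((0.0, 0.0), (0.0, 0.0), 0.0)
disc ((511.8510437011719, -162.22979736328125), 109.59625244140625)
block [ 0.51148226 -0.23019029  0.061379  ] ((513.3965454101562, -231.23236083984375), (37.18324279785156, 35.00629806518555), 46.10722732543945) [0.05872826 0.06062585 0.0663888 ]
  return _methods._mean(a, axis=axis, dtype=dtype,
  ret = um.true_divide(
```

```bash
cat > go.py <<'E'
import sys
from h import *
s=status.observe();x,y,z,yaw=map(float,sys.argv[1:5])
M=R.from_euler('xyz',s['tool_rot']);T=R.from_euler('xyz',[-np.pi/2,0,np.radians(yaw)])
print('t',s['time'],'pos',s['tool_pos'].round(4),'rpy',np.degrees(s['tool_rot']).round(2),'op',s['opening'],'F',s['contact_force'].round(2))
print('shift',M.inv().apply(np.array([x,y,z])-s['tool_pos']).round(4),'turn',(M.inv()*T).as_rotvec().round(4))
E
python3 go.py .197 .486 .30 68; python3 go.py .513 -.232 .25 46
```

```text
t 0.1 pos [0.1969 0.4863 0.2431] rpy [-8.999e+01  8.000e-02  6.795e+01] op 0.09169217255189228 F [-0.33  0.29  0.25]
shift [-0.0003 -0.0569 -0.0002] turn [-0.0002 -0.0008 -0.0014]
t 0.1 pos [0.1969 0.4863 0.2431] rpy [-8.999e+01  8.000e-02  6.795e+01] op 0.09169217255189228 F [-0.33  0.29  0.25]
shift [-0.5472 -0.0063 -0.5627] turn [ 1.000e-04  3.832e-01 -1.400e-03]
```

```bash
python3 -m creep '[{"dy":-0.06},{"dy":-0.06},{"dx":-0.2,"dy":-0.06,"dz":-0.206,"ry":0.1},{"dx":-0.2,"dy":-0.06,"dz":-0.206,"ry":0.1},{"dx":-0.2,"dy":-0.06,"dz":-0.206,"ry":0.1},{"dx":-0.2,"dy":-0.06,"dz":-0.206,"ry":0.1},{"dx":-0.2,"dy":-0.06,"dz":-0.206,"ry":0.1},{"dx":-0.2,"dy":-0.06,"dz":-0.206,"ry":0.1}]'; python3 go.py .513 -.232 .25 46
```

```text
t 0.1 pos [0.1969 0.4863 0.2431] rpy [-8.999e+01  8.000e-02  6.795e+01] op 0.09169217255189228 F [-0.33  0.29  0.25]
shift [-0.5472 -0.0063 -0.5627] turn [ 1.000e-04  3.832e-01 -1.400e-03]invalid input at $[0]: expected keys dx, dy, dz, rx, ry, rz, gripper
```

```bash
python3 -m creep '[{"dx":0,"dy":-0.06,"dz":0,"rx":0,"ry":0,"rz":0,"gripper":1},{"dx":-0.2,"dy":-0.06,"dz":-0.206,"rx":0,"ry":0.1,"rz":0,"gripper":1},{"dx":-0.2,"dy":-0.06,"dz":-0.206,"rx":0,"ry":0.1,"rz":0,"gripper":1},{"dx":-0.2,"dy":-0.06,"dz":-0.206,"rx":0,"ry":0.1,"rz":0,"gripper":1},{"dx":-0.2,"dy":-0.06,"dz":-0.206,"rx":0,"ry":0.1,"rz":0,"gripper":1},{"dx":-0.2,"dy":-0.06,"dz":-0.206,"rx":0,"ry":0.1,"rz":0,"gripper":1},{"dx":-0.2,"dy":-0.06,"dz":-0.206,"rx":0,"ry":0.1,"rz":0,"gripper":1}]'; python3 go.py .513 -.232 .25 46
```

```text
time: 0.98
tool_pos: [0.3135, 0.2221, 0.3036]
tool_rot: [-1.571, 0.0, 1.082]
contact_force: [-0.2, -0.8, -0.5]
opening: 0.0918
t 0.975 pos [0.3135 0.2221 0.3036] rpy [-9.001e+01  2.000e-02  6.198e+01] op 0.09179393060895868 F [-0.25 -0.77 -0.5 ]
shift [-0.3071  0.0538 -0.3894] turn [ 2.000e-04  2.788e-01 -3.000e-04]
```

```bash
python3 -m creep '[{"dx":-0.307,"dy":0.04,"dz":-0.389,"rx":0,"ry":0.279,"rz":0,"gripper":0.61},{"dx":-0.307,"dy":0.04,"dz":-0.389,"rx":0,"ry":0.279,"rz":0,"gripper":0.61},{"dx":-0.307,"dy":0.04,"dz":-0.389,"rx":0,"ry":0.279,"rz":0,"gripper":0.61},{"dx":-0.307,"dy":0.04,"dz":-0.389,"rx":0,"ry":0.279,"rz":0,"gripper":0.61},{"dx":-0.307,"dy":0.04,"dz":-0.389,"rx":0,"ry":0.279,"rz":0,"gripper":0.61},{"dx":-0.307,"dy":0.04,"dz":-0.389,"rx":0,"ry":0.279,"rz":0,"gripper":0.61},{"dx":-0.307,"dy":0.04,"dz":-0.389,"rx":0,"ry":0.279,"rz":0,"gripper":0.61},{"dx":-0.307,"dy":0.04,"dz":-0.389,"rx":0,"ry":0.279,"rz":0,"gripper":0.61},{"dx":-0.307,"dy":0.04,"dz":-0.389,"rx":0,"ry":0.279,"rz":0,"gripper":0.61},{"dx":-0.307,"dy":0.08,"dz":-0.389,"rx":0,"ry":0.279,"rz":0,"gripper":0.61},{"dx":-0.307,"dy":0.08,"dz":-0.389,"rx":0,"ry":0.279,"rz":0,"gripper":0.61},{"dx":-0.307,"dy":0.08,"dz":-0.389,"rx":0,"ry":0.279,"rz":0,"gripper":0.61}]'
python3 go.py .513 -.232 .2 46
cat > look.py <<'E'
import sys
from h import *
t=sys.argv[1];s=status.observe()
p,d=read_camera('wrist');np.savez(f'w{t}.npz',p=p,d=d,pos=s['tool_pos'],rot=s['tool_rot'])
cv2.imwrite(f'pics/w{t}.png',p[:,:,::-1])
E
python3 look.py 1
```

```text
time: 2.48
tool_pos: [0.5146, -0.2281, 0.225]
tool_rot: [-1.572, -0.001, 0.808]
contact_force: [0.5, -0.0, 0.3]
opening: 0.0559
t 2.475 pos [ 0.5146 -0.2281  0.225 ] rpy [-9.006e+01 -3.000e-02  4.631e+01] op 0.05588505888222202 F [ 0.48 -0.03  0.31]
shift [-0.0039  0.025  -0.0015] turn [0.001  0.0054 0.0005]
```

View pics/w1.png

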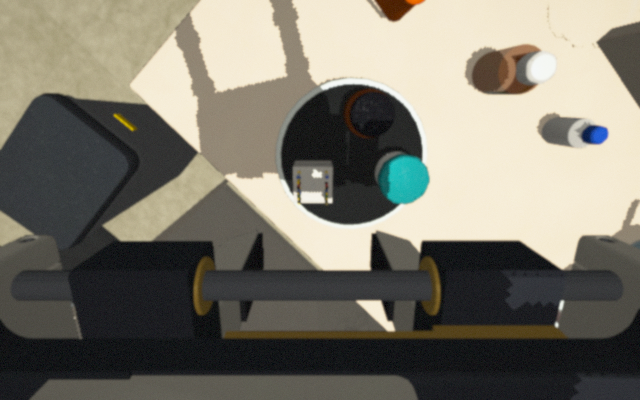

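```bash
cat > blk.py <<'E'
import sys
from h import *
z=np.load(f'w{sys.argv[1]}.npz');c=cloud('wrist',z['d'],(z['pos'],z['rot']));hsv=cv2.cvtColor(z['p'],cv2.COLOR_RGB2HSV)
reg=(np.hypot(c[...,0]-.513,c[...,1]+.232)<.035)&(c[...,2]>.03)
m=reg&(abs(c[...,2]-.0605)<.004);print(m.sum())
q=c[m];r=cv2.minAreaRect((q[:,:2]*1000).astype(np.float32));print('block top',r,np.median(q[:,2]))
v,u=np.nonzero(m);print(u.min(),u.max(),v.min(),v.max())
rr=(np.hypot(c[...,0]-.526,c[...,1]+.19)<.1)&(c[...,2]>.018)&(c[...,2]<.034)
print('disc',cv2.minEnclosingCircle((c[rr][:,:2]*1000).astype(np.float32)),np.median(c[rr][:,2]))
t=(hsv[...,0]>80)&(hsv[...,0]<95)&(hsv[...,1]>100)&(abs(c[...,2]-.067)<.008);print('pot',cv2.minEnclosingCircle((c[t][:,:2]*1000).astype(np.float32)))
p=z['p'][120:230,250:440,::-1];cv2.imwrite(f'pics/w{sys.argv[1]}c.png',cv2.resize(p,None,fx=4,fy=4,interpolation=cv2.INTER_CUBIC))
E
python3 blk.py 1
```

```text
1242
block top ((513.5437622070312, -232.05001831054688), (37.54154968261719, 35.800048828125), 45.463157653808594) 0.05995065136494401
293 332 166 202
disc ((526.889892578125, -189.81594848632812), 79.92404174804688) 0.02591340537565036
pot ((568.9974975585938, -165.94415283203125), 23.70854949951172)
```

View pics/w1c.png

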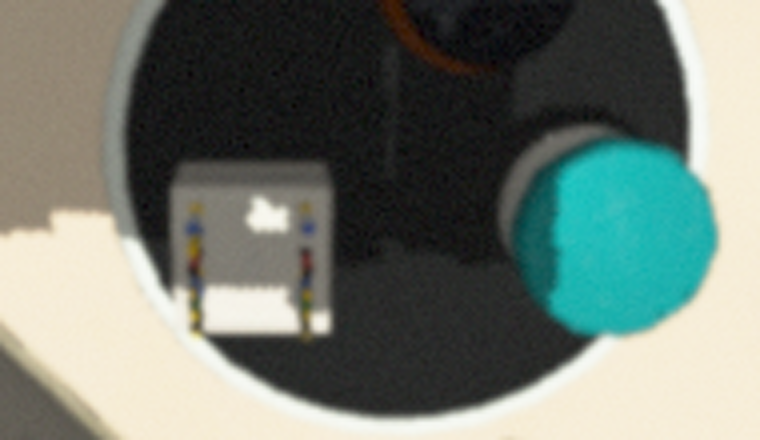

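```bash
python3 go.py .5135 -.232 .1 45.5
```

```text
t 2.525 pos [ 0.5148 -0.2285  0.2254] rpy [-9.013e+01 -4.000e-02  4.630e+01] op 0.055968151245719626 F [-0.42  0.26  1.13]
shift [-0.0035  0.1254 -0.0012] turn [0.0023 0.014  0.0007]
```

```bash
python3 -m creep '[{"dx":0,"dy":0.06,"dz":0,"rx":0,"ry":0.01,"rz":0,"gripper":0.61},{"dx":0,"dy":0.1,"dz":0,"rx":0,"ry":0.01,"rz":0,"gripper":0.61},{"dx":0,"dy":0.1,"dz":0,"rx":0,"ry":0.01,"rz":0,"gripper":0.61},{"dx":0,"dy":0.1,"dz":0,"rx":0,"ry":0.01,"rz":0,"gripper":0.61},{"dx":0,"dy":0.1,"dz":0,"rx":0,"ry":0.01,"rz":0,"gripper":0.61}]'
python3 go.py .5135 -.232 .048 45.5
```

```text
time: 3.15
tool_pos: [0.5153, -0.2296, 0.1262]
tool_rot: [-1.575, -0.001, 0.797]
contact_force: [0.5, -0.4, 0.0]
opening: 0.0562
t 3.15 pos [ 0.5153 -0.2296  0.1262] rpy [-9.025e+01 -6.000e-02  4.567e+01] op 0.05615432056976503 F [ 0.55 -0.41  0.03]
shift [-0.003   0.0782 -0.    ] turn [0.0043 0.003  0.0011]
```

```bash
python3 -m creep '[{"dx":-0.003,"dy":0.03,"dz":0,"rx":0.004,"ry":0.003,"rz":0,"gripper":0.61},{"dx":-0.003,"dy":0.045,"dz":0,"rx":0.004,"ry":0.003,"rz":0,"gripper":0.61},{"dx":-0.003,"dy":0.045,"dz":0,"rx":0.004,"ry":0.003,"rz":0,"gripper":0.61},{"dx":-0.003,"dy":0.045,"dz":0,"rx":0.004,"ry":0.003,"rz":0,"gripper":0.61}]'
python3 go.py .5135 -.232 .048 45.5; python3 look.py 2;python3 blk.py 2
```

```text
time: 3.65
tool_pos: [0.5126, -0.2314, 0.0797]
tool_rot: [-1.568, -0.0, 0.794]
contact_force: [1.0, -0.1, -0.1]
opening: 0.0561
t 3.65 pos [ 0.5126 -0.2314  0.0797] rpy [-8.986e+01 -2.000e-02  4.550e+01] op 0.05611481610810496 F [ 1.   -0.1  -0.07]
shift [ 0.0002  0.0317 -0.0012] turn [-0.0025 -0.      0.0004]
3305
block top ((511.59002685546875, -230.16944885253906), (65.976318359375, 30.410655975341797), 46.5816650390625) 0.05998248207329297
251 380 215 269
disc ((526.4642333984375, -189.5232391357422), 79.8639144897461) 0.025921540087073147
pot ((533.9998168945312, -195.548828125), 68.71330261230469)
```

View pics/w2.png

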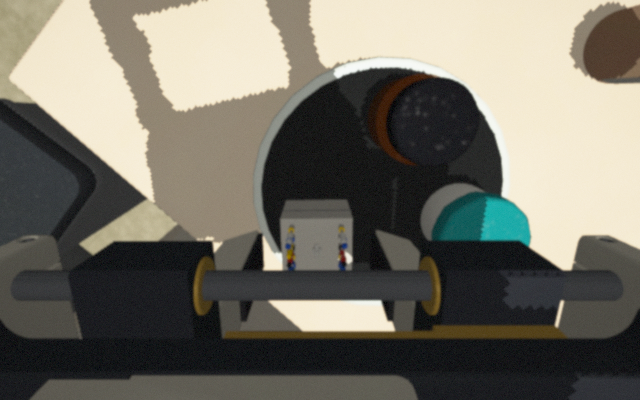

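```bash
python3 -m creep '[{"dx":0,"dy":0.016,"dz":-0.001,"rx":-0.002,"ry":0,"rz":0,"gripper":0.61},{"dx":0,"dy":0.032,"dz":-0.001,"rx":-0.002,"ry":0,"rz":0,"gripper":0.61},{"dx":0,"dy":0.032,"dz":-0.001,"rx":-0.002,"ry":0,"rz":0,"gripper":0.61},{"dx":0,"dy":0.032,"dz":-0.001,"rx":-0.002,"ry":0,"rz":0,"gripper":0.61}]'
python3 go.py .5135 -.232 .048 45.5; python3 look.py 3
```

```text
time: 4.2
tool_pos: [0.5124, -0.2316, 0.0464]
tool_rot: [-1.568, 0.0, 0.794]
contact_force: [-0.4, -0.1, 0.5]
opening: 0.0564
t 4.2 pos [ 0.5124 -0.2316  0.0464] rpy [-8.983e+01  1.000e-02  4.550e+01] op 0.056440310037147536 F [-0.4  -0.14  0.51]
shift [ 0.0005 -0.0016 -0.0011] turn [-0.0029 -0.     -0.0002]
```

View pics/w3.png

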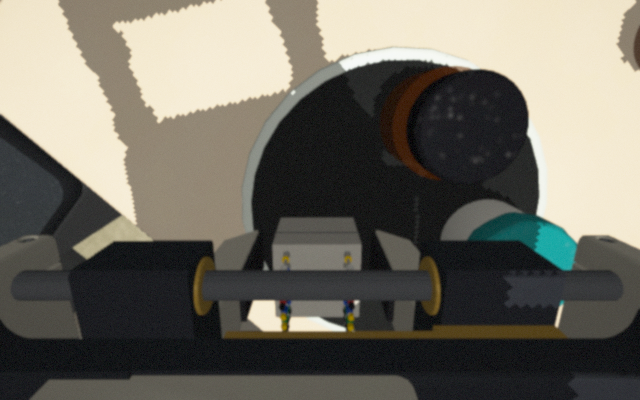

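```bash
python3 -m creep '[{"dx":0,"dy":0,"dz":0,"rx":0,"ry":0,"rz":0,"gripper":0.45},{"dx":0,"dy":0,"dz":0,"rx":0,"ry":0,"rz":0,"gripper":0.4},{"dx":0,"dy":0,"dz":0,"rx":0,"ry":0,"rz":0,"gripper":0.3},{"dx":0,"dy":0,"dz":0,"rx":0,"ry":0,"rz":0,"gripper":0.3},{"dx":0,"dy":0,"dz":0,"rx":0,"ry":0,"rz":0,"gripper":0.3},{"dx":0,"dy":0,"dz":0,"rx":0,"ry":0,"rz":0,"gripper":0.3}]' 20
python3 -m creep '[{"dx":0,"dy":-0.02,"dz":0,"rx":0,"ry":0,"rz":0,"gripper":0.3},{"dx":0,"dy":-0.05,"dz":0,"rx":0,"ry":0,"rz":0,"gripper":0.3},{"dx":0,"dy":-0.05,"dz":0,"rx":0,"ry":0,"rz":0,"gripper":0.3},{"dx":0,"dy":-0.05,"dz":0,"rx":0,"ry":0,"rz":0,"gripper":0.3}]' 25
python3 look.py 4; python3 go.py .4715 .154 .27 75.5
```

```text
time: 5.0
tool_pos: [0.5126, -0.2317, 0.0469]
tool_rot: [-1.569, -0.0, 0.794]
contact_force: [-1.0, 0.6, 3.1]
opening: 0.0377
time: 5.5
tool_pos: [0.5121, -0.2315, 0.0957]
tool_rot: [-1.567, 0.0, 0.794]
contact_force: [-0.1, -0.5, -0.3]
opening: 0.0377
t 5.55 pos [ 0.5119 -0.2314  0.0954] rpy [-8.976e+01  2.000e-02  4.549e+01] op 0.0381188681295798 F [ 0.42 -0.66 -0.56]
shift [ 0.2464 -0.1734  0.2997] turn [-0.0042 -0.5238  0.0007]
```

View pics/w4.png

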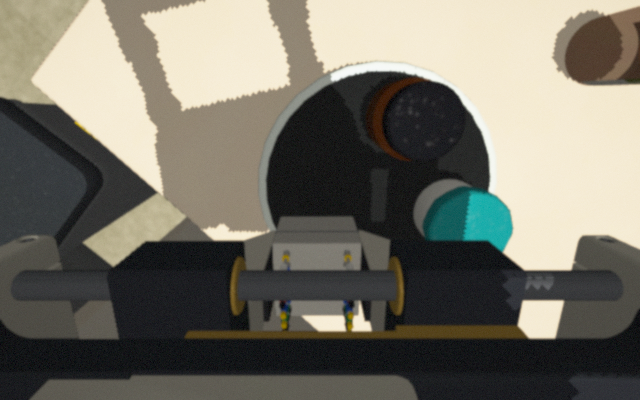

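```bash
python3 -m creep '[{"dx":0,"dy":-0.05,"dz":0,"rx":0,"ry":0,"rz":0,"gripper":0.3},{"dx":0,"dy":-0.1,"dz":0,"rx":0,"ry":0,"rz":0,"gripper":0.3},{"dx":0,"dy":-0.15,"dz":0,"rx":0,"ry":0,"rz":0,"gripper":0.3},{"dx":0,"dy":-0.175,"dz":0,"rx":0,"ry":0,"rz":0,"gripper":0.3},{"dx":0,"dy":-0.175,"dz":0,"rx":0,"ry":0,"rz":0,"gripper":0.3}]' 25
python3 go.py .46 .15 .27 75.5
```

```text
time: 6.18
tool_pos: [0.5133, -0.2323, 0.2723]
tool_rot: [-1.571, -0.001, 0.794]
contact_force: [0.5, 0.2, -1.3]
opening: 0.0381
t 6.175 pos [ 0.5133 -0.2323  0.2723] rpy [-9.001e+01 -3.000e-02  4.550e+01] op 0.038063886769653985 F [ 0.47  0.16 -1.33]
shift [0.2353 0.0024 0.3061] turn [ 3.000e-04 -5.237e-01  5.000e-04]
```

```bash
python3 -m creep '[{"dx":0.024,"dy":0,"dz":0.031,"rx":0,"ry":-0.05,"rz":0,"gripper":0.3},{"dx":0.048,"dy":0,"dz":0.062,"rx":0,"ry":-0.1,"rz":0,"gripper":0.3},{"dx":0.072,"dy":0,"dz":0.093,"rx":0,"ry":-0.16,"rz":0,"gripper":0.3},{"dx":0.096,"dy":0,"dz":0.124,"rx":0,"ry":-0.21,"rz":0,"gripper":0.3},{"dx":0.12,"dy":0,"dz":0.155,"rx":0,"ry":-0.26,"rz":0,"gripper":0.3},{"dx":0.144,"dy":0,"dz":0.186,"rx":0,"ry":-0.31,"rz":0,"gripper":0.3},{"dx":0.168,"dy":0,"dz":0.217,"rx":0,"ry":-0.37,"rz":0,"gripper":0.3},{"dx":0.192,"dy":0,"dz":0.248,"rx":0,"ry":-0.42,"rz":0,"gripper":0.3},{"dx":0.216,"dy":0,"dz":0.28,"rx":0,"ry":-0.48,"rz":0,"gripper":0.3},{"dx":0.235,"dy":0,"dz":0.306,"rx":0,"ry":-0.524,"rz":0,"gripper":0.3},{"dx":0.235,"dy":0,"dz":0.306,"rx":0,"ry":-0.524,"rz":0,"gripper":0.3},{"dx":0.235,"dy":0,"dz":0.306,"rx":0,"ry":-0.524,"rz":0,"gripper":0.3}]' 25
python3 look.py 5; python3 - <<'E'
from h import *
for n in ['scene','top']:
    p,d=read_camera(n);np.savez(f'{n}1.npz',p=p,d=d);cv2.imwrite(f'pics/{n}1.png',p[:,:,::-1])
E
python3 go.py .4715 .154 .27 75.5
```

```text
time: 7.68
tool_pos: [0.4589, 0.1496, 0.2707]
tool_rot: [-1.567, 0.0, 1.318]
contact_force: [0.2, 0.3, -1.3]
opening: 0.0378
t 7.825 pos [0.4594 0.1492 0.2717] rpy [-8.985e+01 -3.000e-02  7.543e+01] op 0.038020197710957764 F [-0.25  0.7  -1.62]
shift [ 0.0077  0.0017 -0.0105] turn [-0.0026 -0.0013  0.0004]
```

View pics/w5.png

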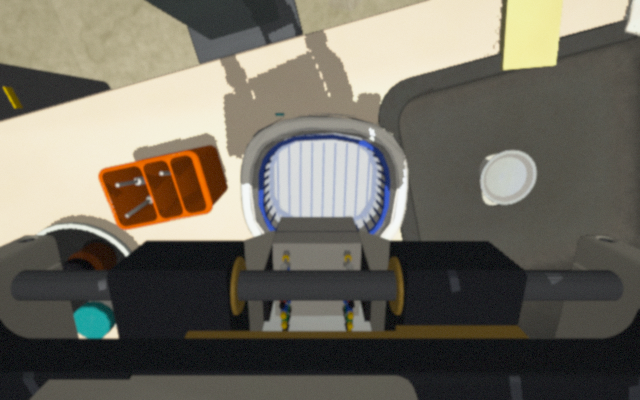

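View pics/scene1.png

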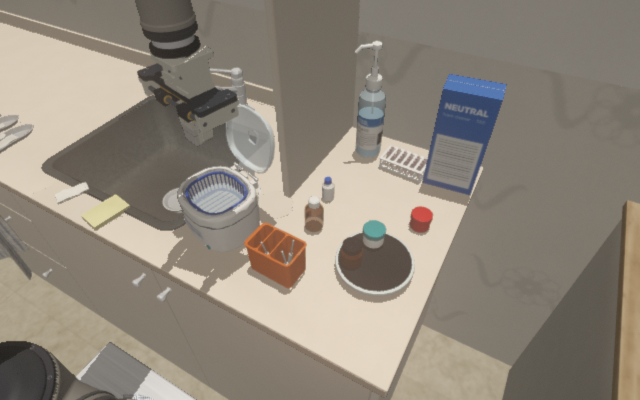

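```bash
python3 -m creep '[{"dx":0.008,"dy":0,"dz":-0.0105,"rx":-0.002,"ry":0,"rz":0,"gripper":0.3},{"dx":0.008,"dy":0.03,"dz":-0.0105,"rx":-0.002,"ry":0,"rz":0,"gripper":0.3},{"dx":0.008,"dy":0.06,"dz":-0.0105,"rx":-0.002,"ry":0,"rz":0,"gripper":0.3},{"dx":0.008,"dy":0.06,"dz":-0.0105,"rx":-0.002,"ry":0,"rz":0,"gripper":0.3},{"dx":0.008,"dy":0.06,"dz":-0.0105,"rx":-0.002,"ry":0,"rz":0,"gripper":0.3}]' 25
python3 look.py 6; python3 - <<'E'
from h import *
z=np.load('w6.npz');c=cloud('wrist',z['d'],(z['pos'],z['rot']));hsv=cv2.cvtColor(z['p'],cv2.COLOR_RGB2HSV)
b=(hsv[...,0]>105)&(hsv[...,0]<130)&(hsv[...,1]>90)&(abs(c[...,2]-.106)<.006)&(np.hypot(c[...,0]-.47,c[...,1]-.154)<.09)
a=np.radians(75.5);ey=np.array([np.cos(a),np.sin(a)]);ex=np.array([np.sin(a),-np.cos(a)])
q=c[b][:,:2]-[.4715,.154];print(b.sum(),'y',(q@ey).min(),(q@ey).max(),'x',(q@ex).min(),(q@ex).max())
# outer rim side edges in bath frame
r=(abs(c[...,2]-.108)<.006)&(np.hypot(c[...,0]-.47,c[...,1]-.154)<.13);q=c[r][:,:2]-[.4715,.154];print('outer y',(q@ey).min(),(q@ey).max(),'x',(q@ex).min())
p,d=read_camera('top');cv2.imwrite('pics/top2.png',cv2.resize(p[140:320,190:430,::-1],None,fx=3.3,fy=3.3))
p,d=read_camera('scene');cv2.imwrite('pics/scene2.png',cv2.resize(p[40:280,130:380,::-1],None,fx=2.5,fy=2.5))
E
python3 go.py .4715 .154 .15 75.5
```

```text
time: 8.45
tool_pos: [0.4725, 0.1553, 0.2134]
tool_rot: [-1.573, -0.002, 1.318]
contact_force: [0.5, 0.2, -1.2]
opening: 0.0378
1954 y -0.06447634348793067 0.062923737246481 x -0.05672891054177031 0.03406256087684133
outer y -0.0819108264773067 0.08043257766807979 x -0.07238689829636881
t 8.6 pos [0.4723 0.1553 0.2136] rpy [-90.15  -0.12  75.51] op 0.037837792696544206 F [-0.33 -0.28 -0.85]
shift [-0.0016  0.0636  0.0006] turn [0.0026 0.0002 0.0021]
```

View pics/w6.png

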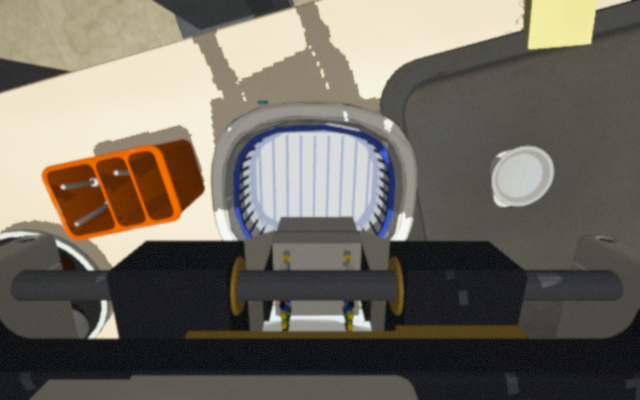

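View pics/scene2.png

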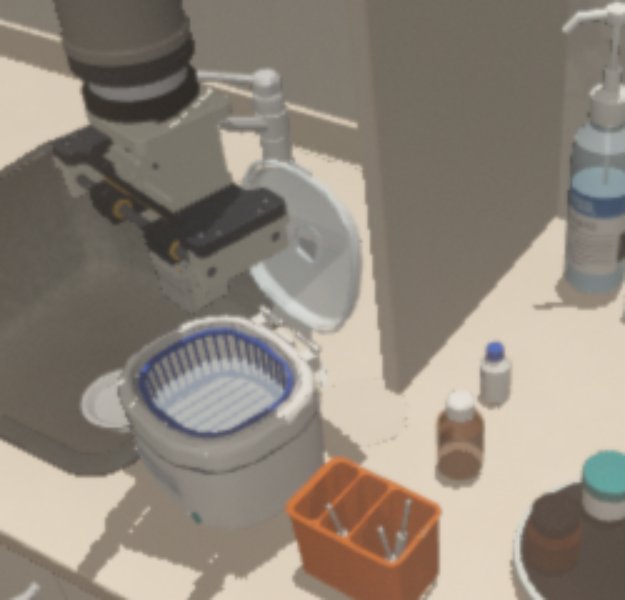

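View pics/top2.png

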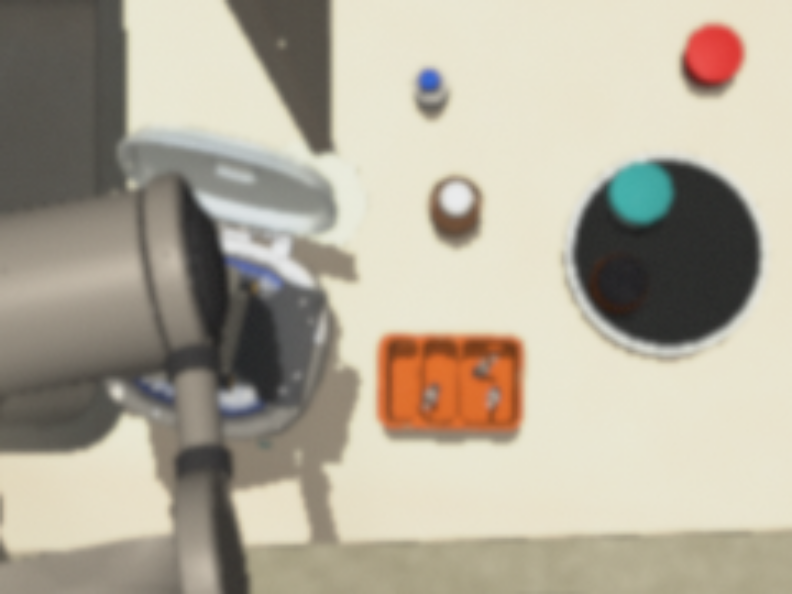

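```bash
python3 - <<'E'
from h import *
a=np.radians(75.5);ey=np.array([np.cos(a),np.sin(a)]);ex=np.array([np.sin(a),-np.cos(a)])
for n in ['top','scene']:
    p,d=read_camera(n);c=cloud(n,d);q=c[...,:2]-[.4715,.154];X=q@ex;Y=q@ey;Z=c[...,2]
    m0=(d>0)&(abs(Y)<.13)&(X<.16)&(X>-.16)
    print(n)
    for z in np.arange(.2,.6,.02):
        m=m0&(abs(Z-z)<.01)
        if m.sum()>3: print(round(z,2),m.sum(),'X',X[m].min().round(3),X[m].max().round(3),'Y',Y[m].min().round(3),Y[m].max().round(3))
E
```

```text
top
0.2 186 X 0.095 0.158 Y -0.078 0.072
0.22 76 X 0.099 0.159 Y -0.076 0.069
0.24 313 X 0.104 0.159 Y -0.069 0.062
0.26 74 X 0.035 0.159 Y -0.048 0.033
0.28 96 X -0.036 0.159 Y -0.093 -0.03
0.3 789 X -0.036 0.159 Y -0.095 -0.031
0.32 60 X -0.024 0.16 Y -0.05 -0.03
0.34 56 X -0.021 0.16 Y -0.05 -0.031
0.36 82 X -0.037 0.159 Y -0.05 -0.015
0.38 23 X 0.154 0.159 Y -0.048 -0.03
0.4 43 X -0.039 0.159 Y -0.047 -0.008
0.42 34 X -0.036 0.159 Y -0.048 -0.011
0.44 30 X 0.155 0.159 Y -0.048 -0.03
0.46 34 X -0.035 0.159 Y -0.047 -0.02
0.48 37 X -0.039 0.159 Y -0.048 -0.012
0.5 67 X -0.058 0.16 Y -0.07 0.059
0.52 389 X -0.067 0.159 Y -0.077 0.07
0.54 2712 X -0.125 0.159 Y -0.119 0.068
0.56 3370 X -0.133 0.159 Y -0.123 0.064
0.58 355 X -0.14 0.16 Y -0.124 0.014
scene
0.2 414 X -0.018 0.16 Y -0.078 0.027
0.22 677 X -0.018 0.16 Y -0.075 0.07
0.24 347 X -0.013 0.16 Y -0.068 0.064
0.26 357 X -0.038 0.16 Y -0.087 0.087
0.28 971 X -0.037 0.16 Y -0.092 0.094
0.3 1539 X -0.037 0.16 Y -0.095 0.097
0.32 557 X -0.027 0.16 Y -0.051 0.019
0.34 467 X -0.027 0.16 Y -0.051 0.019
0.36 894 X -0.038 0.16 Y -0.051 0.015
0.38 611 X -0.038 0.16 Y -0.048 0.03
0.4 722 X -0.04 0.16 Y -0.047 0.016
0.42 787 X -0.04 0.16 Y -0.047 0.023
0.44 786 X -0.039 0.16 Y -0.048 0.014
0.46 699 X -0.041 0.16 Y -0.047 0.016
0.48 957 X -0.048 0.048 Y -0.067 0.042
0.5 541 X -0.044 0.032 Y -0.07 0.015
0.52 5 X -0.109 -0.096 Y -0.108 -0.104
0.54 456 X -0.16 -0.089 Y -0.12 -0.071
```

```bash
python3 -m creep '[{"dx":-0.0015,"dy":0.02,"dz":0.0005,"rx":0.002,"ry":0,"rz":0.002,"gripper":0.3},{"dx":-0.0015,"dy":0.04,"dz":0.0005,"rx":0.002,"ry":0,"rz":0.002,"gripper":0.3},{"dx":-0.0015,"dy":0.055,"dz":0.0005,"rx":0.002,"ry":0,"rz":0.002,"gripper":0.3},{"dx":-0.0015,"dy":0.063,"dz":0.0005,"rx":0.002,"ry":0,"rz":0.002,"gripper":0.3},{"dx":-0.0015,"dy":0.063,"dz":0.0005,"rx":0.002,"ry":0,"rz":0.002,"gripper":0.3},{"dx":-0.0015,"dy":0.063,"dz":0.0005,"rx":0.002,"ry":0,"rz":0.002,"gripper":0.3},{"dx":-0.0015,"dy":0.063,"dz":0.0005,"rx":0.002,"ry":0,"rz":0.002,"gripper":0.3},{"dx":-0.0015,"dy":0.063,"dz":0.0005,"rx":0.002,"ry":0,"rz":0.002,"gripper":0.3}]' 25
python3 go.py .4715 .154 .15 75.5; python3 look.py 7; python3 - <<'E'
from h import *
z=np.load('w7.npz');c=cloud('wrist',z['d'],(z['pos'],z['rot']));hsv=cv2.cvtColor(z['p'],cv2.COLOR_RGB2HSV)
a=np.radians(75.5);ey=np.array([np.cos(a),np.sin(a)]);ex=np.array([np.sin(a),-np.cos(a)])
b=(hsv[...,0]>105)&(hsv[...,0]<130)&(hsv[...,1]>90)&(abs(c[...,2]-.106)<.006)&(np.hypot(c[...,0]-.47,c[...,1]-.154)<.09)
q=c[b][:,:2]-[.4715,.154];print('blue y',(q@ey).min(),(q@ey).max(),'x',(q@ex).min())
t=(abs(c[...,2]-.164)<.004)&(np.hypot(c[...,0]-.4715,c[...,1]-.154)<.025);q=c[t];print('blocktop',t.sum(),cv2.minAreaRect((q[:,:2]*1000).astype(np.float32)),np.median(q[:,2]))
for n in ['top','scene']:
    p,d=read_camera(n);c=cloud(n,d);hs=cv2.cvtColor(p,cv2.COLOR_RGB2HSV)
    z0=np.load(n+'0.npz');dif=np.abs(z0['p'].astype(int)-p).sum(2)
    cv2.imwrite(f'pics/{n}3.png',cv2.resize(p[40:280,130:440,::-1],None,fx=2.5,fy=2.5))
E
```

```text
time: 9.7
tool_pos: [0.4708, 0.154, 0.1497]
tool_rot: [-1.57, 0.001, 1.318]
contact_force: [-0.8, 0.1, -0.8]
opening: 0.0379
t 9.7 pos [0.4708 0.154  0.1497] rpy [-8.994e+01  4.000e-02  7.552e+01] op 0.03789918509603234 F [-0.82  0.1  -0.85]
shift [ 0.0002 -0.0003 -0.0007] turn [-0.0011  0.0003 -0.0006]
blue y -0.06399630205235701 0.06332947369131227 x -0.05696383807807635
blocktop 3520 ((471.97174072265625, 153.98953247070312), (45.108909606933594, 36.72325897216797), 75.78504943847656) 0.1627119852624309
```

View pics/scene3.png

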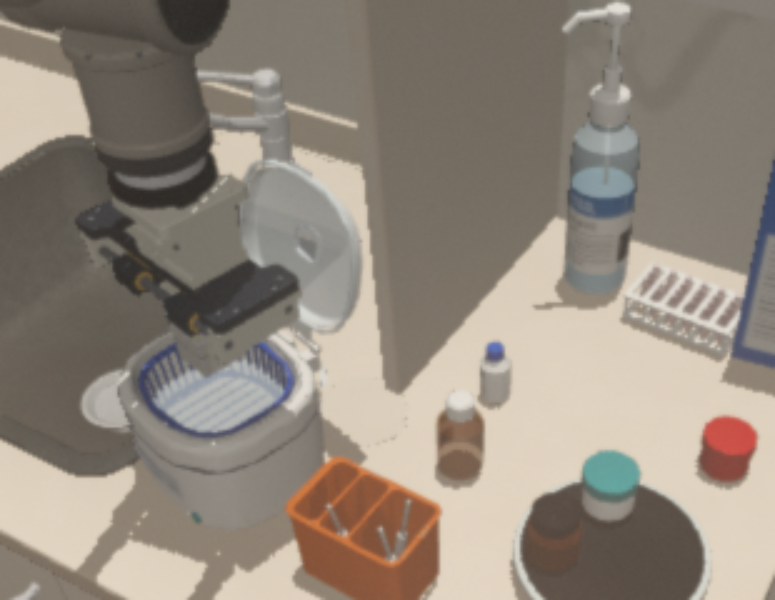

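View pics/w7.png

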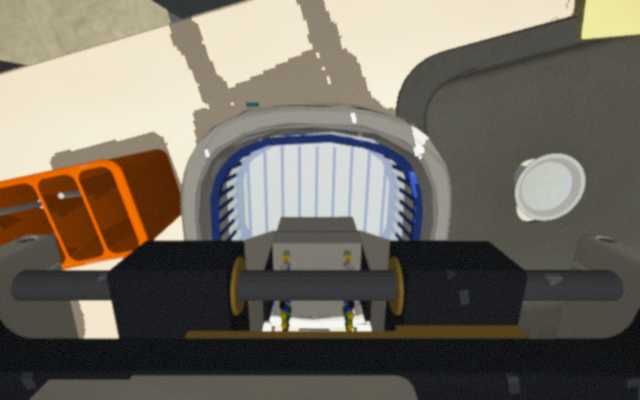

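```bash
python3 - <<'E'
from h import *
s=status.observe();print(s['time'],abs(s['qvel']).max(),s['opening'],s['tool_pos'])
print(robot.hand_in())
E
```

```text
9.85 0.0018761361638840073 0.03778929557449445 [0.47066914 0.1540029  0.14945014]
the job is handed in; nothing more can be done
None
```

I picked the file block off the turntable, carried it over the caddy and bottles, and handed the job in at 9.85 s with the block held still over the middle of the bath.

What the last checks showed:
- **Position:** the block is within about 3 mm of the measured middle of the opening, and its underside is about 19 mm above the rim.
- **Squareness:** it is within about 1° of the bath's sides. My estimates of the bath's own angle ranged from 74.3° to 76.5°, and I used 75.5°.
- **Grip:** the fingers stayed at about 38 mm on the block with a 25 N grip. The arm was almost motionless (fastest joint 0.002 rad/s), and the tool was upright to about 0.1°.
- **Surroundings:** in the last scene picture the lid is open. The pot and jar are upright on the turntable, and the caddy and both bottles look unmoved; I judged these by eye and did not measure them again.

No check failed. Two measurements were poor:
- **Bath centre:** the outer rim put it about 5 mm away from the blue basket rim. I used the basket rim, which both fixed cameras and the wrist camera agreed on.
- **Held block:** the last wrist measurement of its top came out 45 mm long instead of 37–38 mm, probably because finger pixels were included. The middle and angle from that measurement are therefore approximate.

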